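Unlock and draw the plunger of a clay extruder

ROBOT

A 7-joint arm with a two-finger parallel gripper is mounted at the origin on the work surface. World frame = base frame: x ahead of the robot, y to its left, z up, the work surface at z = 0. Lengths are in m, angles in rad, forces in N, time in s.
With the tool pointing down it reaches from about 0.425 to 0.875 m from the base axis. Payload 4.7 kg.
Tool frame: the origin (TCP) lies on the centre line of the jaws, within the pads' length; the fingertips stand 14 mm ahead of it and the grasp point (between the pads) lies 5 mm behind it; z points along the fingers, x is the direction in which the jaws open and shut, and the axes are right-handed (so a half turn about z gives the same grasp; the last joint's range is limited). The gripper opens to 87 mm and grips with 3 to 60 N. Pads are 19 mm wide; open, the fingers measure 117 mm over their backs; the gripper's body (75 mm by 190 mm) begins 51 mm behind the grasp point.
Start: joints at [-1.281, 0.321, -0.07, 1.45, 0.023, 1.371, -0.057], TCP at [0.177, 0.625, 0.237] pointing down, gripper open.
Joint ranges: [-2.86, 2.86], [-0.3, 2.09], [-1.38, 1.24], [0.06, 2.45], [-1.56, 4.7], [0.09, 2.05], [-2.69, 2.69]. Speed limits (rad/s): [2.57, 2.57, 3.14, 3.14, 3.14, 3.14, 3.14].

INTERFACE

Orientations are given as a rotation vector (axis times angle).
In Python, from bench import ctrl gives the robot as it stands.
- The arm moves only by the tool drive_tool, never from a script. Its argument "rows" is a list that holds one entry, the list of rows, each a list of 5 numbers: the shift along the tool's x, y, z scaled (see below), then the turn about the tool's z scaled (see below), then the closure in counts, from 0 (fully open) to 255 (shut). In form: [[[dx, dy, dz, spin, jaw], ...]]. A call has 1 to 20 rows; each row is the pose to reach, as a shift and turn from the pose commanded when the call began, along the tool's axes at that moment, turning the shorter way round; what a row does not reach only later rows make up. The controller multiplies each number of a shift by 300 mm and each number of a turn by pi rad. A row lasts 1/8 s, in which the tool goes at most 62.5 mm and 10.7 degrees, less where a joint would pass 70% of its speed; a pose out of reach is approached as far as the arm can. A call with a number of a shift or a turn outside -1 to 1 is refused whole. A call with a gripper value outside its range is refused whole. The fingers move at their own pace and stop on an object; "grip_force" is the grip in N (left out, the last holds). Time passes only in rows, so rows that repeat a pose let the fingers close. It gives the time, the measured TCP pose, the force and the opening at its end, in the units of the state.
- ctrl.get_state(): the state, without advancing time (a new reading comes with each control period).
- ctrl.get_image(name): name is "scene" or "top" or "wrist"; returns a dict with "img" (480x640x3 uint8, blue, green, red), "camera_matrix" (3x3 intrinsics, pixels), "k1" (the pictures are not rectified: a ray, as slopes to the right and down, at radius r is drawn at 1 + k1 r^2 times it, then the intrinsics apply), "R" (3x3) and "t" (3): a world point X has camera coordinates R X + t. Camera axes: x right, y down, z forward; pixel columns grow to the right and rows downward; lengths in m; the calibration is good to about 2 mm. A picture is of the moment at which its call begins. There is no depth.
- ctrl.close_job(): hands the job in, once; it reports no verdict.
The state is a dict: "time": time; "joint_positions": joint angles; "qd": joint speeds; "joint_torque": joint torques, N m; "position": TCP position; "tool_rot": TCP orientation; "ft_force": force on the tool from outside, world axes, zero at the start; "torque": the same for the moment, N m; "grip_width": opening from 0.0 (shut) to 1.0 (fully open).
Only numpy, scipy, OpenCV 4.12 (cv2) and the standard library are available. Lean on these libraries where they do the work, as an engineer would, in place of code of your own. Each camera call takes 0.05 s, during which the arm holds its last target.

TASK

The plunger of the clay extruder is locked in its barrel by a bayonet collar: turn its red T-handle gently anticlockwise (seen from above) until you feel it meet the stop, then draw the plunger straight up out of the barrel without forcing, jerking or levering it. Set it down standing upright on the floor of the caddy's one empty compartment, letting go only once it stands there, and leave everything else where it is.

Things in the scene. Friction and masses are not known exactly. Their poses are not given: they have to be found in the camera images.
- plunger_handle (a point): Grasp centre: middle of the plunger's red T-handle, a bar 70 mm long (along this point's x), 16 mm wide (y), 18 mm high; 156 mm above the plunger's foot, on its axis. Below it a neck 14 mm thick, a black dust disc 50 mm across with its top 40 mm below this point, two lugs hidden in the collar, then the steel shaft. z points up along the shaft.
- plunger_foot (a point): Centre of the flat underside of the plunger's steel shaft, at the start hidden in the barrel 14 mm above the table. The shaft is 30 mm in diameter and 100 mm long; two lugs on opposite sides measure 43 mm over their tips, 96 to 101 mm above the foot. z points up along the shaft.
- plunger: The loose plunger, 0.3 to 0.52 kg; origin at the centre of its foot. Turned anticlockwise from above by 25 to 70 degrees, nearly freely, its lugs meet firm stops 19 mm from the axis (0.2 N m is a clear sign). At the stop they lie under the exit slots; eased back about 3 degrees they are centred. How far differs each time, so feel for it. Lifting takes under 15 N if it is not binding.
- barrel: The clay extruder's upright aluminium barrel, 50 mm outside diameter, on a grey base 116 mm across, fixed to the table; origin at the centre of the underside, z up along the bore. The bore is 32 mm wide from 12 mm above the table to the barrel's top at 110 mm. Above sits a brass bayonet collar, 58 mm across, clamped at an unknown angle, its slots covered by the plunger's dust disc.
- barrel_mouth (a point): Centre of the collar's top opening, 123 mm above the table on the barrel's axis. While locked the plunger has about 3 mm of up-and-down play; with the lugs under the slots it slides straight up with little friction, and its foot is clear of the collar after 109 mm.
- caddy: Blue three-compartment caddy fixed to the table, 78 mm (x) by 224 mm (y) by 50 mm high, walls 5 mm, open on top; origin at the centre of its underside. One compartment is empty (only a small flat dark drain disc on its floor), the other two hold a stack of dies and an amber jar with an orange lid; which is which differs each time.
- bay0 (a point): Centre of the floor of caddy compartment 0 (at the -y end of the caddy); floor 5 mm above the table, compartment about 68 mm square inside.
- bay1 (a point): Centre of the floor of caddy compartment 1 (in the middle of the caddy); floor 5 mm above the table, compartment about 68 mm square inside.
- bay2 (a point): Centre of the floor of caddy compartment 2 (at the +y end of the caddy); floor 5 mm above the table, compartment about 68 mm square inside.
- dies_center (a point): Centre of a stack of extruder dies 48 mm across, 40 mm high, in one caddy compartment. Leave it.
- jar_center (a point): Centre of an amber jar 48 mm across, 75 mm high, in one caddy compartment. Leave it.
- pot_blue_center (a point): Centre of a blue bonsai pot, 86 mm across, 45 mm high. Leave it.
- pot_clay_center (a point): Centre of a terracotta bonsai pot, 100 mm across, 38 mm high. Leave it.
- pot_oblong_center (a point): Centre of a green oblong pot, 75 by 110 mm, 32 mm high. Leave it.
- pot_white_center (a point): Centre of a white pot, 72 mm across, 60 mm high. Leave it.
- scraper_grip (a point): Handle of a brush lying on the table. Leave it.
Not all that is in view belongs to the job. There is more than one size of the plunger; the job needs the larger. There is more than one size of the caddy; the one meant has the size given above.

How it is judged:
On the way, in this order (a step that is already met when the one before it is completed fails the run):
1. the plunger is drawn fully clear of the collar, held by the gripper (z of plunger_foot in the frame of barrel_mouth above 0.003 m and contact force between the fingers and plunger above 0.3 N and angle between plunger_foot's own z axis and vertical below 0.3 rad), for 0.1 s.
2. the plunger stands on the floor of the empty compartment while still held by the gripper (((horizontal distance between plunger_foot and bay0 below 0.025 m and z of plunger_foot in the frame of bay0 below 0.008 m) or (horizontal distance between plunger_foot and bay1 below 0.025 m and z of plunger_foot in the frame of bay1 below 0.008 m) or (horizontal distance between plunger_foot and bay2 below 0.025 m and z of plunger_foot in the frame of bay2 below 0.008 m)) and contact force between the fingers and plunger above 0.3 N), for 0.1 s.
At the end, for the whole second after the job is handed in: The plunger stands in the empty compartment: its foot within 25 mm of the middle of the compartment's floor and less than 8 mm above it, upright within 0.12 rad, at rest and released (((horizontal distance between plunger_foot and bay0 below 0.025 m and z of plunger_foot in the frame of bay0 below 0.008 m) or (horizontal distance between plunger_foot and bay1 below 0.025 m and z of plunger_foot in the frame of bay1 below 0.008 m) or (horizontal distance between plunger_foot and bay2 below 0.025 m and z of plunger_foot in the frame of bay2 below 0.008 m)) and angle between plunger_foot's own z axis and vertical below 0.12 rad and linear speed of plunger below 0.03 m/s and contact force between the fingers and plunger below 0.1 N); the robot touches nothing.
It fails at once if the plunger is forced, jerked or levered: more than 80 N between it and the barrel or its collar (contact force between plunger and barrel above 80 N).
It fails at once if the die stack or the jar in the caddy is moved by more than 20 mm (distance of any of dies_center, jar_center from where it was at the start of the episode above 0.02 m).
It fails at once if a pot or the brush is moved by more than 30 mm (distance of any of pot_blue_center, pot_clay_center, pot_oblong_center, pot_white_center, scraper_grip from where it was at the start of the episode above 0.03 m).
It also fails if it takes over 72 s, if anything falls off the work surface, if the arm or the gripper's body presses on something with over 40 N, if the wrist force passes 120 N, or if a joint passes its speed limit or range.

## Working session

There is one attempt and no reset: what is moved stays moved. The work goes in short steps, Python scripts to look and compute and a tool call to move; the robot and the scene stay as the last step left them, time stands still between calls to the robot, and variables do not carry over. Pictures are saved under pics/ and viewed, and the job is handed in when it is done.

Besides the shell and the picture viewer there is one more tool, called after "Request:" as name(argument=value, ...), one argument or row to a line, values as JSON. drive_tool: Moves the arm, as the interface text tells. Its arguments: {"type":"object","properties":{"rows":{"type":"array"},"grip_force":{"type":"number"}},"required":["rows"]}

```bash
mkdir -p pics; cat > h.py <<'E'
import numpy as np,cv2
from bench import ctrl
from scipy.spatial.transform import Rotation as Ro
def snap(n,f):
    d=ctrl.get_image(n); cv2.imwrite('pics/'+f+'.png',d['img'])
    np.savez('pics/'+f+'.npz',**{k:np.array(v) for k,v in d.items()}); return d
def load(f): return dict(np.load('pics/'+f+'.npz'))
def ray(d,u,v):
    K=d['camera_matrix'];k=float(d['k1'])
    p=cv2.undistortPoints(np.array([[[u,v]]],float),K,np.array([k,0,0,0.]))[0,0]
    R=d['R'];t=d['t']; return -R.T@t, R.T@np.array([p[0],p[1],1.])
def onz(d,u,v,z):
    c,r=ray(d,u,v); return c+r*(z-c[2])/r[2]
def tri(obs):
    A=np.zeros((3,3));b=np.zeros(3)
    for d,u,v in obs:
        c,r=ray(d,u,v);r=r/np.linalg.norm(r);P=np.eye(3)-np.outer(r,r);A+=P;b+=P@c
    X=np.linalg.solve(A,b)
    return X,[np.round(proj(d,X)-[u,v],1) for d,u,v in obs]
def proj(d,X):
    return cv2.projectPoints(np.array([X],float),cv2.Rodrigues(d['R'])[0],d['t'],d['camera_matrix'],np.array([float(d['k1']),0,0,0]))[0][0,0]
E
python3 - <<'E'
from h import *
for n in ['scene','top','wrist']: 
    d=snap(n,n+'0'); print(n,d['camera_matrix'][0,0],d['k1'],-d['R'].T@d['t'])
s=ctrl.get_state(); print(s)
E
```

```text
scene 587.7433214076144 -0.07671531428262884 [ 1.50568359 -0.49331674  1.06495187]
top 461.93242650969427 0.038631190505980156 [ 2.34319032e-01 -1.46616339e-03  1.49642278e+00]
wrist 362.1873256375384 0.025249836346800655 [0.11245837 0.64358228 0.38385952]
{'time': 0.15, 'joint_positions': array([-1.28090673,  0.32164311, -0.07007126,  1.45142904,  0.02260173,
        1.37079123, -0.05690832]), 'qd': array([ 0.00041905, -0.00178824,  0.00213645, -0.00375953,  0.00047291,
       -0.00080441,  0.00047528]), 'joint_torque': array([-1.52999487e-04, -4.91794467e+01, -4.04740786e-01, -3.12875783e+01,
       -6.39312691e-02,  4.04552976e-02,  1.29528548e-04]), 'position': array([0.17693997, 0.62502669, 0.23570168]), 'tool_rot': array([ 2.50493295e+00,  1.89442019e+00, -1.76676577e-03]), 'ft_force': array([-0.03747415, -0.22671012,  0.02854651]), 'torque': array([ 4.09739069e-02, -4.19568608e-05, -1.42798333e-02]), 'grip_width': 0.9991591446988325}
```

View pics/scene0.png

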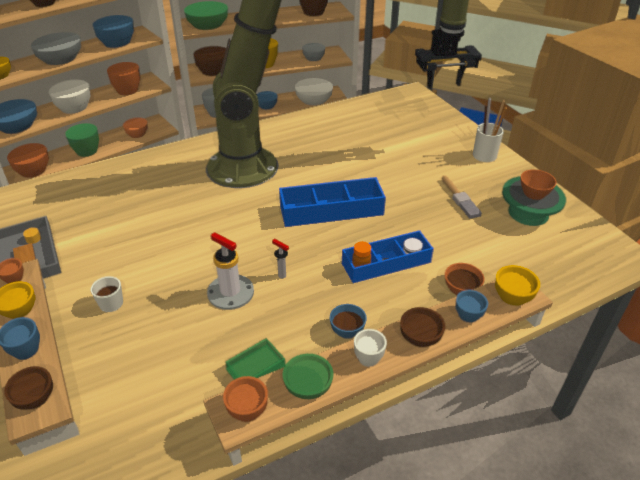

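View pics/top0.png

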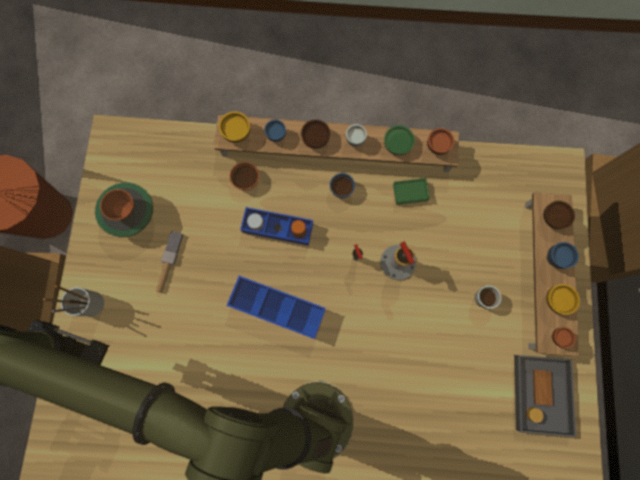

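View pics/wrist0.png

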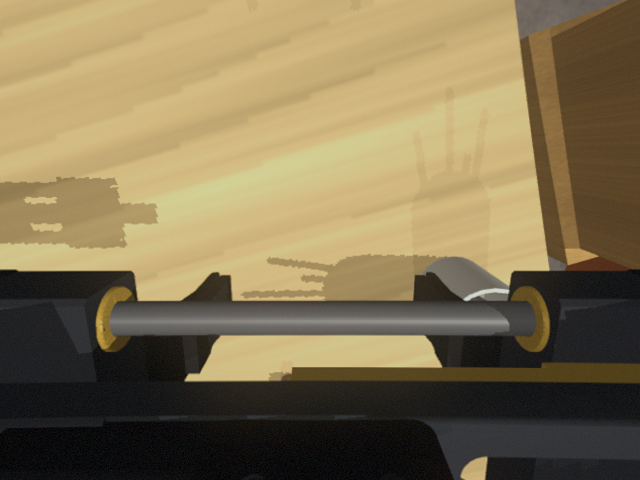

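Candidates: larger plunger at scene (224,242)/top (407,252), smaller decoy at scene (281,245)/top (357,252). Caddies: the smaller, loaded one at scene (388,256)/top (277,226), about 70 px ≈ 0.22 m long, against the big empty decoy at scene (332,202)/top (277,307), about 0.32 m. I choose the plunger on the larger barrel and the loaded caddy, and check both with close crops.

```bash
python3 - <<'E'
from h import *
a=load('scene0');b=load('top0')
cr=lambda d,x,y,w,h,s:cv2.resize(d['img'][y:y+h,x:x+w],None,fx=s,fy=s,interpolation=cv2.INTER_CUBIC)
cv2.imwrite('pics/cA.png',np.hstack([cr(a,200,225,100,85,4),cr(b,340,225,100,85,4)]))
cv2.imwrite('pics/cB.png',np.hstack([cr(a,335,225,100,60,4),cr(b,230,195,100,60,4)]))
for n,d in (('s',a),('t',b)):
    h=cv2.cvtColor(d['img'],cv2.COLOR_BGR2HSV)
    m=((h[...,0]<5)|(h[...,0]>174))&(h[...,1]>190)&(h[...,2]>110)
    N,L,S,C=cv2.connectedComponentsWithStats(m.astype(np.uint8))
    for i in range(1,N):
        if S[i,4]>15:
            ys,xs=np.where(L==i); r=cv2.minAreaRect(np.c_[xs,ys].astype(np.float32)); print(n,S[i],C[i].round(1),r)
    h2=((h[...,0]>105)&(h[...,0]<125)&(h[...,1]>170)).astype(np.uint8)
    N,L,S,C=cv2.connectedComponentsWithStats(h2)
    for i in range(1,N):
        if S[i,4]>500:print('blue',S[i],C[i].round(1))
E
```

```text
s [212 233  24  17 171] [223.5 241.3] ((223.12843322753906, 241.26148986816406), (25.53366470336914, 7.246954917907715), 28.300756454467773)
s [273 240  15  10  66] [280.2 244.5] ((279.8676452636719, 244.22055053710938), (16.120866775512695, 4.287464618682861), 30.963754653930664)
blue [ 280  178  105   48 3687] [331.3 201.4]
blue [ 343  232   89   50 2071] [387.1 257.5]
t [402 243  11  20  69] [407.1 252.8] ((407.0172424316406, 252.29310607910156), (20.240793228149414, 3.899601936340332), 68.19859313964844)
t [356 246   5  12  24] [358.2 252.2] ((357.9999694824219, 251.5000457763672), (11.700427055358887, 2.2135939598083496), 71.56504821777344)
```

View pics/cA.png

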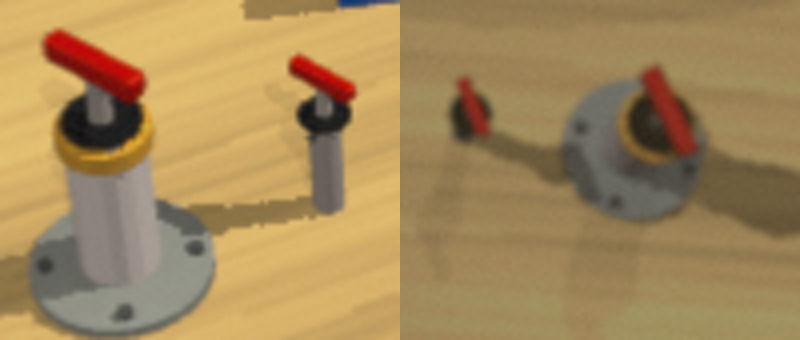

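View pics/cB.png

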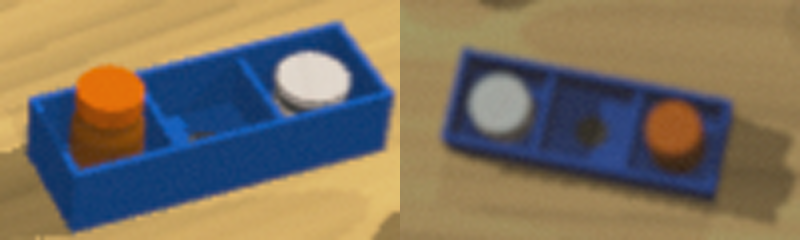

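The crops confirm it. The large plunger is on the barrel with the flange and brass collar, and the middle bay of the loaded caddy is empty apart from its dark disc. I triangulate next.

```bash
python3 - <<'E'
from h import *
a=load('scene0');b=load('top0')
X,e=tri([(a,223.3,241.3),(b,407.1,252.5)]);print('handle',X,e)
cs=lambda x,y:(200+x/4-.4,225+y/4-.4); ct=lambda x,y:(340+(x-400)/4-.4,225+y/4-.4)
for p,q in [((50,40),(652,70)),((138,88),(688,152))]:
    X,e=tri([(a,*cs(*p)),(b,*ct(*q))]);print('end',X,e)
# flange centre on table (top & scene), ellipse
print('flange',onz(a,*cs(122,268),.008),onz(b,*ct(633,150),.008))
bs=lambda x,y:(335+x/4-.4,225+y/4-.4); bt=lambda x,y:(230+(x-400)/4-.4,195+y/4-.4)
for p,q in [((30,98),(730,102)),((75,172),(714,195)),((392,92),(445,143)),((340,24),(462,50))]:
    X,e=tri([(a,*bs(*p)),(b,*bt(*q))]);print('corner',X,e,onz(a,*bs(*p),.05),onz(b,*bt(*q),.05))
# wrist cam in tool frame
w=load('wrist0');s=ctrl.get_state();R=Ro.from_rotvec(s['tool_rot']).as_matrix()
print('tool axes',R); print('cam in tool',R.T@(-w['R'].T@w['t']-s['position']),(w['R']@R).round(3))
E
```

```text
handle [ 0.50564093 -0.22829227  0.16856953] [array([-0.7,  0. ]), array([-0.5, -0.2])]
end [ 0.521096  -0.2312651  0.2033081] [array([10. , -0.4]), array([7.4, 2.7])]
end [ 0.49047607 -0.22492505  0.13901814] [array([-11. ,  -0.1]), array([-8.1, -3.5])]
flange [ 0.51234325 -0.22939512  0.008     ] [ 0.50377682 -0.22840723  0.008     ]
corner [0.5950044  0.048998   0.10421359] [array([ 3.9, -0.6]), array([2.7, 1.5])] [0.54106803 0.06961416 0.05      ] [0.61323635 0.06007384 0.05      ]
corner [ 0.55469326  0.08222682 -0.01219028] [array([-5.2,  0.6]), array([-3.6, -2. ])] [0.6135117  0.06162968 0.05      ] [0.53565353 0.06677381 0.05      ]
corner [ 0.58473079  0.31262811 -0.01370435] [array([-5.8,  1.1]), array([-4. , -2.6])] [0.64236152 0.28087123 0.05      ] [0.56221358 0.28557684 0.05      ]
corner [0.62055942 0.26053293 0.10225233] [array([ 4.1, -1. ]), array([2.9, 1.8])] [0.57081752 0.28932561 0.05      ] [0.64047637 0.28047682 0.05      ]
tool axes [[ 2.72302360e-01  9.62211685e-01 -3.13173862e-04]
 [ 9.62210595e-01 -2.72302524e-01 -1.45113005e-03]
 [-1.48157233e-03  9.38069307e-05 -9.99998898e-01]]
cam in tool [ 7.63952858e-05 -6.70837814e-02 -1.48164416e-01] [[ 1.    -0.     0.001]
 [ 0.     0.968 -0.249]
 [-0.001  0.249  0.968]]
```

```bash
python3 - <<'E'
from h import *
a=load('scene0');b=load('top0')
cs=lambda x,y:(200+x/4-.4,225+y/4-.4); ct=lambda x,y:(340+(x-400)/4-.4,225+y/4-.4)
for p,q in [((50,40),(688,152)),((138,88),(652,70))]:
    X,e=tri([(a,*cs(*p)),(b,*ct(*q))]);print('end',X,e)
bs=lambda x,y:(335+x/4-.4,225+y/4-.4); bt=lambda x,y:(230+(x-400)/4-.4,195+y/4-.4)
for p,q in [((75,172),(730,102)),((30,98),(714,195)),((340,24),(445,143)),((392,92),(462,50))]:
    X,e=tri([(a,*bs(*p)),(b,*bt(*q))]);print('corner',X,e)
E
```

```text
end [ 0.47569314 -0.24309929  0.1717097 ] [array([-0.1,  0. ]), array([-0.1, -0. ])]
end [ 0.53555733 -0.21345213  0.17009024] [array([-0.8,  0. ]), array([-0.6, -0.2])]
corner [0.61350775 0.0607559  0.05023223] [array([-0.3,  0. ]), array([-0.2, -0.1])]
corner [0.53733232 0.06909243 0.04676307] [array([-0.9,  0.1]), array([-0.6, -0.4])]
corner [0.5651532  0.2898327  0.04453784] [array([-1.3,  0.3]), array([-0.9, -0.6])]
corner [0.64113804 0.28125617 0.04868648] [array([-0.2,  0. ]), array([-0.2, -0.1])]
```

Request:
drive_tool(
  rows=[
    [[-0.08, 0.12, -0.05, 0.04, 0], [-0.16, 0.24, -0.1, 0.08, 0], [-0.24, 0.36, -0.15, 0.12, 0], [-0.32, 0.48, -0.2, 0.16, 0], [-0.4, 0.6, -0.2, 0.2, 0], [-0.48, 0.72, -0.2, 0.24, 0], [-0.56, 0.84, -0.2, 0.28, 0], [-0.64, 0.95, -0.2, 0.3, 0], [-0.64, 0.95, -0.2, 0.3, 0]],
  ],
)

```text
time: 1.27
position: [0.4018, 0.3594, 0.2966]
tool_rot: [3.094, 0.539, 0.001]
ft_force: [-0.6, -0.1, 0.6]
grip_width: 0.998
```

```bash
cat >> h.py <<'E'
def rel(target,yaw=None):
    # shift (tool units) from measured pose, yaw of tool x (deg)
    s=ctrl.get_state();R=Ro.from_rotvec(s['tool_rot']).as_matrix()
    d=R.T@(np.array(target)-s['position'])/.3
    cy=np.degrees(np.arctan2(R[1,0],R[0,0])); 
    print('t',s['time'],'pos',s['position'].round(4),'yaw',cy.round(2),'tilt',np.degrees(np.arccos(-R[2,2])).round(2),'q',s['joint_positions'].round(2),'F',s['ft_force'].round(2),'T',s['torque'].round(3),'w',round(s['grip_width'],3))
    print('shift',d.round(4),'spin',None if yaw is None else round(-((yaw-cy+180)%360-180)/180,4))
E
python3 -c "
from h import *
rel([0.52,0.05,0.30],-30)"
```

```text
t 1.275 pos [0.4018 0.3594 0.2966] yaw 19.77 tilt 0.08 q [-0.99  0.06  0.22  1.64 -0.01  1.44 -0.42] F [-0.61 -0.14  0.61] T [-0.015  0.045  0.019] w 0.998
shift [ 0.0219  1.104  -0.0098] spin 0.2765
```

Request:
drive_tool(
  rows=[
    [[0.0, 0.14, 0, 0.04, 0], [0.0, 0.28, 0, 0.08, 0], [0.01, 0.42, 0, 0.12, 0], [0.01, 0.56, 0, 0.16, 0], [0.02, 0.7, 0, 0.2, 0], [0.02, 0.84, 0, 0.24, 0], [0.02, 1.0, 0, 0.28, 0], [0.02, 1.0, 0, 0.28, 0]],
  ],
)

```text
time: 2.28
position: [0.509, 0.0801, 0.2967]
tool_rot: [3.03, -0.828, 0.001]
ft_force: [-0.1, 0.7, 0.9]
grip_width: 1.0
```

```bash
python3 -c "
from h import *
yt=np.array([np.sin(np.radians(-63.7)),-np.cos(np.radians(-63.7))])
p=np.array([.5056,-.2283])+0.06*yt; print(p)
rel([*p,0.30],-63.7)"
```

```text
[ 0.45181081 -0.25488427]
t 2.275 pos [0.509  0.0801 0.2967] yaw -30.57 tilt 0.06 q [-0.71 -0.    0.5   1.7   0.    1.44 -0.74] F [-0.14  0.74  0.9 ] T [-0.082  0.12  -0.01 ] w 1.0
shift [ 0.4037  1.0584 -0.0101] spin 0.1841
```

Request:
drive_tool(
  rows=[
    [[0.06, 0.14, 0, 0.03, 0], [0.12, 0.28, 0, 0.06, 0], [0.17, 0.42, 0, 0.09, 0], [0.23, 0.56, 0, 0.12, 0], [0.29, 0.7, 0, 0.15, 0], [0.35, 0.84, 0, 0.17, 0], [0.4, 1.0, 0, 0.184, 0], [0.4, 1.0, 0, 0.184, 0], [0.4, 1.0, 0, 0.184, 0]],
  ],
)

```text
time: 3.4
position: [0.4618, -0.2339, 0.2963]
tool_rot: [-2.676, 1.644, 0.001]
ft_force: [0.1, -0.6, 0.1]
grip_width: 0.999
```

```bash
python3 -c "
from h import *
rel([.5056,-.2283,0.30],-63.7)
snap('wrist','w1')"
```

```text
t 3.4 pos [ 0.4618 -0.2339  0.2963] yaw -63.14 tilt 0.07 q [-0.4  -0.01  0.83  1.71  0.01  1.44 -0.68] F [ 0.1  -0.62  0.05] T [-0.057  0.149 -0.017] w 0.999
shift [ 0.0494 -0.1385 -0.0123] spin 0.0031
```

View pics/w1.png

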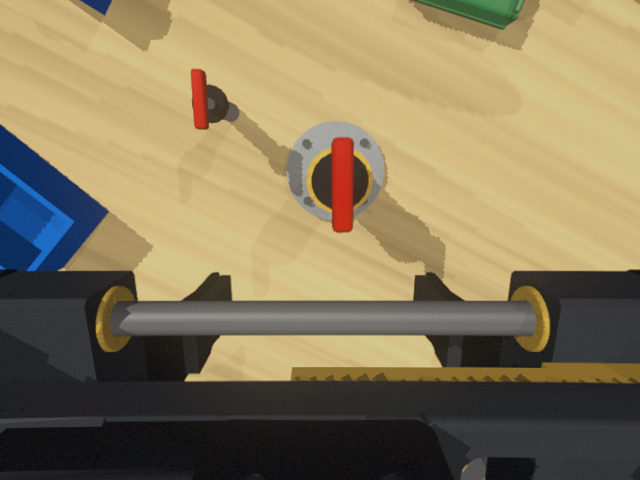

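The wrist view shows the big handle spanning (343,139)–(343,231), dark disc at (341,180), flange at (336,171). The decoy plunger is at (200,98). Measuring:

```bash
cat > m.py <<'E'
from h import *
def handle(d,ymax=270):
    h=cv2.cvtColor(d['img'],cv2.COLOR_BGR2HSV)
    m=((h[...,0]<6)|(h[...,0]>174))&(h[...,1]>190)&(h[...,2]>90); m[ymax:]=0
    N,L,S,C=cv2.connectedComponentsWithStats(m.astype(np.uint8))
    i=1+np.argmax(S[1:,4]); ys,xs=np.where(L==i)
    r=cv2.minAreaRect(np.c_[xs,ys].astype(np.float32)); bx=cv2.boxPoints(r)
    bx=bx[np.argsort(bx[:,1])]; return C[i],bx[:2].mean(0),bx[2:].mean(0),r
def ang(p,q):
    v=p-q; return np.degrees(np.arctan2(v[1],v[0]))
if __name__=='__main__':
    w=load('w1');a=load('scene0');b=load('top0')
    c,p,q,r=handle(w);print(c,p,q,r)
    P=onz(w,*p,.179);Q=onz(w,*q,.179);print(P,Q,np.linalg.norm(P-Q),'bar ang',ang(P,Q),'mid',(P+Q)/2)
    print('c on .17',onz(w,*c,.172))
    print(tri([(w,*c),(a,223.3,241.3),(b,407.1,252.5)]))
    print(tri([(w,*c),(a,223.3,241.3)]))
    h=cv2.cvtColor(w['img'],cv2.COLOR_BGR2GRAY)
    print('flange',onz(w,336,171,.008))
E
python3 m.py
```

```text
[342.02276337 183.55584966] [342.5 138. ] [342.5 231. ] ((342.5, 184.5), (93.0, 21.0), 90.0)
[ 0.5353537  -0.21318103  0.179     ] [ 0.47590842 -0.24437874  0.179     ] 0.06713447555053242 bar ang 27.691113128056426 mid [ 0.50563106 -0.22877989  0.179     ]
c on .17 [ 0.50664796 -0.22827794  0.172     ]
(array([ 0.5059993 , -0.22840946,  0.16870704]), [array([-0.5,  0.4]), array([-0.7,  0.1]), array([-0.4, -0.3])])
(array([ 0.50675579, -0.22779678,  0.16928301]), [array([-0.7, -0.8]), array([-0.3, -0. ])])
flange [ 0.50670095 -0.22996085  0.008     ]
```

```bash
python3 -c "
from h import *
rel([.506,-.2285,0.215],-63)
rel([.506,-.2285,0.165],-63)"
```

```text
t 3.45 pos [ 0.462  -0.2335  0.2963] yaw -63.08 tilt 0.07 q [-0.41 -0.01  0.83  1.71  0.01  1.44 -0.68] F [ 0.11 -0.77  0.96] T [-0.083  0.132  0.012] w 0.998
shift [ 0.0519 -0.1381  0.271 ] spin -0.0004
t 3.45 pos [ 0.462  -0.2335  0.2963] yaw -63.08 tilt 0.07 q [-0.41 -0.01  0.83  1.71  0.01  1.44 -0.68] F [ 0.11 -0.77  0.96] T [-0.083  0.132  0.012] w 0.998
shift [ 0.0521 -0.1381  0.4377] spin -0.0004
```

Request:
drive_tool(
  rows=[
    [[0.02, -0.06, 0, 0, 0], [0.05, -0.138, 0, 0, 0], [0.052, -0.138, 0.1, 0, 0], [0.052, -0.138, 0.2, 0, 0], [0.052, -0.138, 0.27, 0, 0], [0.052, -0.138, 0.27, 0, 0], [0.052, -0.138, 0.27, 0, 0]],
  ],
)

```text
time: 4.32
position: [0.5059, -0.2304, 0.2163]
tool_rot: [-2.675, 1.646, -0.001]
ft_force: [1.0, 0.3, -0.0]
grip_width: 1.001
```

```bash
python3 -c "
from h import *
rel([.506,-.2285,0.165],-63)
snap('wrist','w2');snap('scene','s2')
a=load('s2')['img'][140:300,150:310];w=load('w2')['img'];cv2.imwrite('pics/c2.png',np.hstack([cv2.resize(w,(400,300)),cv2.resize(a,(400,300))]))"
```

```text
t 4.325 pos [ 0.5059 -0.2304  0.2163] yaw -63.2 tilt 0.07 q [-0.37  0.16  0.84  1.74 -0.13  1.29 -0.61] F [ 0.99  0.32 -0.04] T [-0.075  0.124 -0.032] w 1.001
shift [-0.0055 -0.0028  0.1711] spin -0.0011
```

View pics/c2.png

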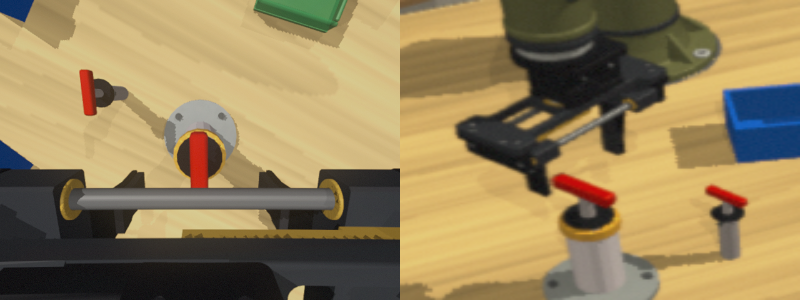

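Request:
drive_tool(
  rows=[
    [[-0.005, -0.003, 0.06, 0, 0], [-0.005, -0.003, 0.12, 0, 0], [-0.005, -0.003, 0.171, 0, 0], [-0.005, -0.003, 0.171, 0, 0], [-0.005, -0.003, 0.171, 0, 0]],
  ],
)

```text
time: 5.05
position: [0.5053, -0.2299, 0.1644]
tool_rot: [2.674, -1.649, 0.0]
ft_force: [-0.4, 0.2, 0.1]
grip_width: 0.998
```

```bash
python3 -c "
from h import *
rel([.506,-.2285,0.165],-63)"
```

```text
t 5.05 pos [ 0.5053 -0.2299  0.1644] yaw -63.33 tilt 0.02 q [-0.36  0.21  0.83  1.81 -0.17  1.19 -0.58] F [-0.35  0.19  0.09] T [-0.113  0.153  0.005] w 0.998
shift [-0.003  -0.0043 -0.0021] spin -0.0019
```

Request:
drive_tool(
  rows=[
    [[0, 0, 0, 0, 150], [0, 0, 0, 0, 180], [0, 0, 0, 0, 220], [0, 0, 0, 0, 255], [0, 0, 0, 0, 255], [0, 0, 0, 0, 255], [0, 0, 0, 0, 255], [0, 0, 0, 0, 255]],
  ],
  grip_force=20,
)

```text
time: 6.05
position: [0.505, -0.2292, 0.1642]
tool_rot: [-2.674, 1.649, 0.001]
ft_force: [-0.8, 2.2, 0.0]
grip_width: 0.186
```

```bash
python3 -c "
from h import *
rel([.506,-.2285,0.165],-63);snap('scene','s3')
a=load('s3')['img'][160:320,150:310];cv2.imwrite('pics/c3.png',cv2.resize(a,(600,600)))"
```

```text
t 6.05 pos [ 0.505  -0.2292  0.1642] yaw -63.32 tilt 0.06 q [-0.36  0.21  0.83  1.81 -0.17  1.19 -0.58] F [-0.79  2.17  0.01] T [0.273 0.409 0.017] w 0.186
shift [-0.0006 -0.004  -0.0026] spin -0.0018
```

View pics/c3.png

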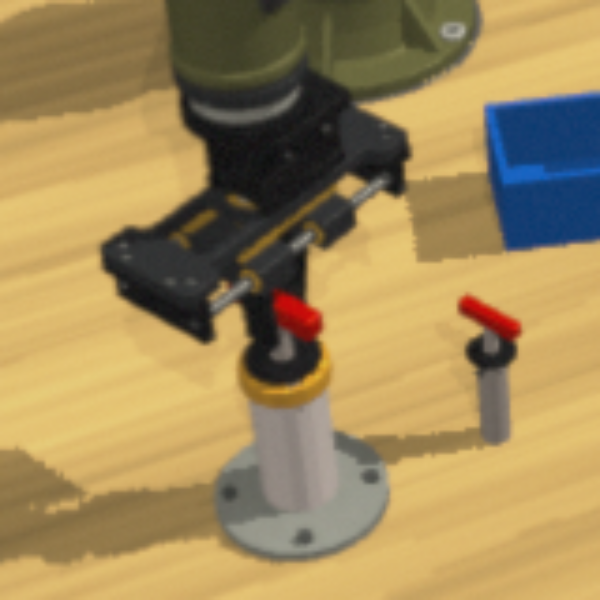

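Gripped at 16.2 mm, which is the bar's width. Now I turn in small steps and watch the moment about z.

Request:
drive_tool(
  rows=[
    [[0, 0, 0, -0.012, 255], [0, 0, 0, -0.024, 255], [0, 0, 0, -0.036, 255], [0, 0, 0, -0.048, 255], [0, 0, 0, -0.06, 255], [0, 0, 0, -0.06, 255]],
  ],
)

```text
time: 6.85
position: [0.505, -0.2299, 0.1642]
tool_rot: [2.817, -1.389, -0.0]
ft_force: [-3.6, 0.8, 1.4]
grip_width: 0.18
```

```bash
python3 -c "
from h import *
rel([.506,-.2285,0.165],-63)"
```

```text
t 6.85 pos [ 0.505  -0.2299  0.1642] yaw -52.5 tilt 0.02 q [-0.33  0.21  0.8   1.81 -0.16  1.19 -0.4 ] F [-3.58  0.85  1.39] T [-0.142  0.941 -0.082] w 0.18
shift [-0.0016 -0.0055 -0.0026] spin 0.0583
```

Request:
drive_tool(
  rows=[
    [[0, 0, 0, -0.012, 255], [0, 0, 0, -0.024, 255], [0, 0, 0, -0.036, 255], [0, 0, 0, -0.048, 255], [0, 0, 0, -0.06, 255], [0, 0, 0, -0.06, 255]],
  ],
)

```text
time: 7.6
position: [0.5053, -0.2296, 0.1642]
tool_rot: [-2.936, 1.118, -0.001]
ft_force: [-2.0, -1.4, 0.2]
grip_width: 0.181
```

```bash
python3 -c "
from h import *
rel([.506,-.2285,0.165],-63)"
```

```text
t 7.6 pos [ 0.5053 -0.2296  0.1642] yaw -41.69 tilt 0.02 q [-0.31  0.2   0.78  1.81 -0.15  1.19 -0.21] F [-1.96 -1.45  0.21] T [-0.427  0.548 -0.022] w 0.181
shift [-0.0007 -0.0044 -0.0027] spin 0.1184
```

Request:
drive_tool(
  rows=[
    [[0, 0, 0, -0.01, 255], [0, 0, 0, -0.02, 255], [0, 0, 0, -0.02, 255]],
  ],
)

```text
time: 7.98
position: [0.5053, -0.2296, 0.1642]
tool_rot: [-2.969, 1.025, -0.001]
ft_force: [-1.3, -1.7, -0.2]
grip_width: 0.182
```

```bash
python3 -c "
from h import *
rel([.506,-.2285,0.165],-63)"
```

```text
t 7.975 pos [ 0.5053 -0.2296  0.1642] yaw -38.09 tilt 0.02 q [-0.31  0.2   0.77  1.81 -0.15  1.19 -0.15] F [-1.31 -1.65 -0.15] T [-0.512  0.395 -0.01 ] w 0.182
shift [-0.0004 -0.0043 -0.0026] spin 0.1384
```

Request:
drive_tool(
  rows=[
    [[0, 0, 0, -0.01, 255], [0, 0, 0, -0.02, 255], [0, 0, 0, -0.02, 255]],
  ],
)

```text
time: 8.35
position: [0.5052, -0.2295, 0.1642]
tool_rot: [-3.0, 0.931, -0.0]
ft_force: [-0.8, -1.2, -1.4]
grip_width: 0.178
```

```bash
python3 -c "
from h import *
rel([.506,-.2285,0.165],-63)"
```

```text
t 8.35 pos [ 0.5052 -0.2295  0.1642] yaw -34.49 tilt 0.02 q [-0.3   0.2   0.76  1.81 -0.15  1.19 -0.09] F [-0.8  -1.2  -1.42] T [-0.477  0.316  0.043] w 0.178
shift [ 0.0002 -0.0042 -0.0026] spin 0.1584
```

Request:
drive_tool(
  rows=[
    [[0, 0, 0, -0.01, 255], [0, 0, 0, -0.02, 255], [0, 0, 0, -0.02, 255]],
  ],
)

```text
time: 8.72
position: [0.5052, -0.2295, 0.1642]
tool_rot: [-3.028, 0.837, -0.0]
ft_force: [-1.2, -1.1, -1.5]
grip_width: 0.182
```

```bash
python3 -c "
from h import *
rel([.506,-.2285,0.165],-63)"
```

```text
t 8.725 pos [ 0.5052 -0.2295  0.1642] yaw -30.89 tilt 0.02 q [-0.29  0.2   0.76  1.81 -0.15  1.19 -0.03] F [-1.22 -1.13 -1.47] T [-0.453  0.266 -0.023] w 0.182
shift [ 0.0005 -0.0042 -0.0026] spin 0.1784
```

Request:
drive_tool(
  rows=[
    [[0, 0, 0, -0.01, 255], [0, 0, 0, -0.02, 255], [0, 0, 0, -0.02, 255]],
  ],
)

```text
time: 9.1
position: [0.5052, -0.2295, 0.1642]
tool_rot: [-3.053, 0.741, -0.0]
ft_force: [-0.4, -1.5, -1.1]
grip_width: 0.179
```

```bash
python3 -c "
from h import *
rel([.506,-.2285,0.165],-63)"
```

```text
t 9.1 pos [ 0.5052 -0.2295  0.1642] yaw -27.29 tilt 0.01 q [-0.29  0.2   0.75  1.81 -0.15  1.19  0.03] F [-0.39 -1.54 -1.13] T [-0.407  0.224 -0.078] w 0.179
shift [ 0.0009 -0.0043 -0.0026] spin 0.1984
```

Request:
drive_tool(
  rows=[
    [[0, 0, 0, -0.01, 255], [0, 0, 0, -0.015, 255], [0, 0, 0, -0.015, 255]],
  ],
)

```text
time: 9.48
position: [0.5052, -0.2296, 0.1642]
tool_rot: [-3.069, 0.669, -0.0]
ft_force: [-0.5, -1.5, -2.4]
grip_width: 0.178
```

```bash
python3 -c "
from h import *
rel([.506,-.2285,0.165],-63)"
```

```text
t 9.475 pos [ 0.5052 -0.2296  0.1642] yaw -24.61 tilt 0.01 q [-0.28  0.2   0.74  1.81 -0.14  1.19  0.08] F [-0.46 -1.53 -2.44] T [-0.381  0.156  0.007] w 0.178
shift [ 0.0011 -0.0044 -0.0026] spin 0.2133
```

Request:
drive_tool(
  rows=[
    [[0, 0, 0, -0.01, 255], [0, 0, 0, -0.015, 255], [0, 0, 0, -0.015, 255]],
  ],
)

```text
time: 9.85
position: [0.5052, -0.2296, 0.1642]
tool_rot: [-3.084, 0.597, -0.0]
ft_force: [-0.7, -1.0, -1.7]
grip_width: 0.182
```

```bash
python3 -c "
from h import *
rel([.506,-.2285,0.165],-63)"
```

```text
t 9.85 pos [ 0.5052 -0.2296  0.1642] yaw -21.91 tilt 0.01 q [-0.28  0.2   0.74  1.81 -0.14  1.19  0.12] F [-0.69 -0.98 -1.66] T [-0.438  0.188 -0.032] w 0.182
shift [ 0.0013 -0.0043 -0.0025] spin 0.2283
```

Request:
drive_tool(
  rows=[
    [[0, 0, 0, -0.01, 255], [0, 0, 0, -0.015, 255], [0, 0, 0, -0.015, 255]],
  ],
)

```text
time: 10.22
position: [0.5051, -0.2296, 0.1642]
tool_rot: [-3.097, 0.524, -0.0]
ft_force: [-0.6, -0.9, -2.4]
grip_width: 0.181
```

```bash
python3 -c "
from h import *
rel([.506,-.2285,0.165],-63)"
```

```text
t 10.225 pos [ 0.5051 -0.2296  0.1642] yaw -19.21 tilt 0.01 q [-0.27  0.2   0.73  1.81 -0.14  1.19  0.17] F [-0.65 -0.86 -2.42] T [-0.428  0.147 -0.02 ] w 0.181
shift [ 0.0015 -0.0043 -0.0025] spin 0.2433
```

Request:
drive_tool(
  rows=[
    [[0, 0, 0, -0.01, 255], [0, 0, 0, -0.015, 255], [0, 0, 0, -0.015, 255]],
  ],
)

```text
time: 10.6
position: [0.5051, -0.2296, 0.1642]
tool_rot: [-3.109, 0.451, -0.0]
ft_force: [0.1, -1.4, -2.1]
grip_width: 0.182
```

```bash
python3 -c "
from h import *
rel([.506,-.2285,0.165],-63)"
```

```text
t 10.6 pos [ 0.5051 -0.2296  0.1642] yaw -16.51 tilt 0.01 q [-0.27  0.2   0.72  1.81 -0.14  1.19  0.21] F [ 0.12 -1.37 -2.15] T [-0.396  0.171  0.025] w 0.182
shift [ 0.0017 -0.0043 -0.0025] spin 0.2583
```

Request:
drive_tool(
  rows=[
    [[0, 0, 0, -0.01, 255], [0, 0, 0, -0.015, 255], [0, 0, 0, -0.015, 255]],
  ],
)

```text
time: 10.98
position: [0.5051, -0.2296, 0.1642]
tool_rot: [-3.119, 0.378, -0.0]
ft_force: [-0.3, -0.1, -2.4]
grip_width: 0.179
```

```bash
python3 -c "
from h import *
rel([.506,-.2285,0.165],-63);snap('scene','s4')
a=load('s4')['img'][160:320,150:310];cv2.imwrite('pics/c4.png',cv2.resize(a,(600,600)))"
```

```text
t 10.975 pos [ 0.5051 -0.2296  0.1642] yaw -13.81 tilt 0.01 q [-0.26  0.2   0.72  1.81 -0.14  1.19  0.26] F [-0.33 -0.06 -2.36] T [-0.315  0.102 -0.059] w 0.179
shift [ 0.0019 -0.0041 -0.0026] spin 0.2733
```

View pics/c4.png

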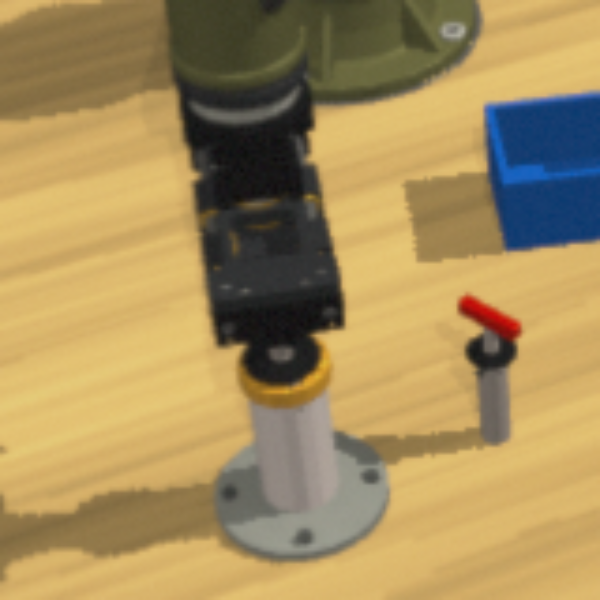

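Request:
drive_tool(
  rows=[
    [[0, 0, 0, -0.01, 255], [0, 0, 0, -0.015, 255], [0, 0, 0, -0.015, 255]],
  ],
)

```text
time: 11.4
position: [0.5051, -0.2296, 0.1642]
tool_rot: [-3.127, 0.304, -0.0]
ft_force: [0.4, -2.0, -3.5]
grip_width: 0.186
```

```bash
python3 -c "
from h import *
rel([.506,-.2285,0.165],-63)"
```

```text
t 11.4 pos [ 0.5051 -0.2296  0.1642] yaw -11.11 tilt 0.01 q [-0.26  0.19  0.71  1.81 -0.14  1.19  0.3 ] F [ 0.38 -2.03 -3.49] T [-0.312  0.047 -0.049] w 0.186
shift [ 0.0022 -0.0041 -0.0025] spin 0.2883
```

Nothing shows the bar lagging behind the jaws. The stop isn't met after 52°, so I carry on.

Request:
drive_tool(
  rows=[
    [[0, 0, 0, -0.01, 255], [0, 0, 0, -0.015, 255], [0, 0, 0, -0.015, 255]],
  ],
)

```text
time: 11.78
position: [0.5051, -0.2296, 0.1642]
tool_rot: [-3.133, 0.23, -0.0]
ft_force: [-0.1, -0.7, -3.1]
grip_width: 0.184
```

```bash
python3 -c "
from h import *
rel([.506,-.2285,0.165],-63)"
```

```text
t 11.775 pos [ 0.5051 -0.2296  0.1642] yaw -8.41 tilt 0.01 q [-0.25  0.19  0.71  1.81 -0.14  1.19  0.35] F [-0.11 -0.71 -3.07] T [-0.333  0.059 -0.016] w 0.184
shift [ 0.0023 -0.004  -0.0025] spin 0.3033
```

Request:
drive_tool(
  rows=[
    [[0, 0, 0, -0.01, 255], [0, 0, 0, -0.015, 255], [0, 0, 0, -0.015, 255]],
  ],
)

```text
time: 12.15
position: [0.5052, -0.2296, 0.1643]
tool_rot: [-3.138, 0.156, -0.0]
ft_force: [-0.2, 0.1, -2.9]
grip_width: 0.179
```

```bash
python3 -c "
from h import *
rel([.506,-.2285,0.165],-63)"
```

```text
t 12.15 pos [ 0.5052 -0.2296  0.1643] yaw -5.71 tilt 0.01 q [-0.25  0.19  0.7   1.81 -0.13  1.19  0.4 ] F [-0.16  0.09 -2.91] T [-0.301  0.047 -0.013] w 0.179
shift [ 0.0024 -0.0038 -0.0025] spin 0.3183
```

Request:
drive_tool(
  rows=[
    [[0, 0, 0, -0.01, 255], [0, 0, 0, -0.015, 255], [0, 0, 0, -0.015, 255]],
  ],
)

```text
time: 12.52
position: [0.5052, -0.2296, 0.1642]
tool_rot: [-3.14, 0.082, -0.0]
ft_force: [-0.5, -0.9, -1.8]
grip_width: 0.181
```

```bash
python3 -c "
from h import *
rel([.506,-.2285,0.165],-63)"
```

```text
t 12.525 pos [ 0.5052 -0.2296  0.1642] yaw -3.01 tilt 0.01 q [-0.24  0.19  0.7   1.81 -0.13  1.19  0.44] F [-0.5  -0.87 -1.85] T [-0.273  0.046 -0.035] w 0.181
shift [ 0.0026 -0.0037 -0.0025] spin 0.3333
```

Request:
drive_tool(
  rows=[
    [[0, 0, 0, -0.01, 255], [0, 0, 0, -0.01, 255], [0, 0, 0, -0.01, 255]],
  ],
)

```text
time: 12.9
position: [0.5051, -0.2293, 0.1642]
tool_rot: [-3.141, 0.033, 0.0]
ft_force: [-1.1, 0.7, -1.5]
grip_width: 0.176
```

```bash
python3 -c "
from h import *
rel([.506,-.2285,0.165],-63)"
```

```text
t 12.9 pos [ 0.5051 -0.2293  0.1642] yaw -1.21 tilt 0.04 q [-0.24  0.19  0.69  1.81 -0.13  1.19  0.47] F [-1.14  0.67 -1.48] T [ 0.077  0.125 -0.016] w 0.176
shift [ 0.003  -0.0026 -0.0026] spin 0.3433
```

Request:
drive_tool(
  rows=[
    [[0, 0, 0, -0.005, 255], [0, 0, 0, -0.01, 255], [0, 0, 0, -0.01, 255]],
  ],
)

```text
time: 13.28
position: [0.5051, -0.2292, 0.1643]
tool_rot: [-3.141, -0.016, 0.0]
ft_force: [-1.0, 2.4, -1.4]
grip_width: 0.182
```

```bash
python3 -c "
from h import *
rel([.506,-.2285,0.165],-63)"
```

```text
t 13.275 pos [ 0.5051 -0.2292  0.1643] yaw 0.59 tilt 0.05 q [-0.24  0.19  0.69  1.81 -0.13  1.19  0.5 ] F [-0.97  2.39 -1.38] T [ 0.485  0.228 -0.193] w 0.182
shift [ 0.003  -0.0022 -0.0025] spin 0.3533
```

Request:
drive_tool(
  rows=[
    [[0, 0, 0, 0, 255]],
  ],
)

```text
time: 13.4
position: [0.5051, -0.2292, 0.1642]
tool_rot: [-3.141, -0.016, 0.0]
ft_force: [-0.6, 3.4, -0.0]
grip_width: 0.18
```

```bash
python3 -c "
from h import *
rel([.506,-.2285,0.165],-63)"
```

```text
t 13.4 pos [ 0.5051 -0.2292  0.1642] yaw 0.58 tilt 0.05 q [-0.24  0.19  0.69  1.81 -0.13  1.19  0.5 ] F [-0.56  3.35 -0.01] T [ 0.607  0.287 -0.166] w 0.18
shift [ 0.003  -0.0023 -0.0026] spin 0.3532
```

Tz jumped to about -0.18 N·m at 64° turned. One small step more to confirm the stop.

Request:
drive_tool(
  rows=[
    [[0, 0, 0, -0.005, 255], [0, 0, 0, -0.005, 255]],
  ],
)

```text
time: 13.65
position: [0.5051, -0.2293, 0.1642]
tool_rot: [-3.141, -0.04, 0.0]
ft_force: [-0.4, 3.6, -1.4]
grip_width: 0.18
```

```bash
python3 -c "
from h import *
rel([.506,-.2285,0.165],-63)"
```

```text
t 13.65 pos [ 0.5051 -0.2293  0.1642] yaw 1.48 tilt 0.04 q [-0.23  0.19  0.69  1.81 -0.13  1.19  0.52] F [-0.38  3.59 -1.41] T [ 0.725  0.273 -0.383] w 0.18
shift [ 0.0031 -0.0026 -0.0026] spin 0.3582
```

Clear stop at Tz -0.38, with contact near yaw -0.2°. I ease back 4.7° (about 3° before contact), firm up the grip and check.

Request:
drive_tool(
  rows=[
    [[0, 0, 0, 0.01, 255], [0, 0, 0, 0.02, 255], [0, 0, 0, 0.026, 255], [0, 0, 0, 0.026, 255]],
  ],
  grip_force=30,
)

```text
time: 14.15
position: [0.5053, -0.23, 0.1643]
tool_rot: [3.14, -0.088, 0.001]
ft_force: [0.1, 1.9, -2.0]
grip_width: 0.179
```

```bash
python3 -c "
from h import *
rel([.506,-.2285,0.165],-63)"
```

```text
t 14.15 pos [ 0.5053 -0.23    0.1643] yaw -3.21 tilt 0.05 q [-0.24  0.19  0.7   1.81 -0.13  1.19  0.44] F [ 0.12  1.9  -2.03] T [ 0.258 -0.049  0.007] w 0.179
shift [ 0.002  -0.0051 -0.0025] spin 0.3321
```

Request:
drive_tool(
  rows=[
    [[0, 0, -0.007, 0, 255], [0, 0, -0.014, 0, 255], [0, 0, -0.02, 0, 255], [0, 0, -0.02, 0, 255]],
  ],
)

```text
time: 14.65
position: [0.5051, -0.2299, 0.1705]
tool_rot: [3.14, -0.088, 0.0]
ft_force: [-0.3, 0.6, -3.7]
grip_width: 0.18
```

```bash
python3 -c "
from h import *
rel([.506,-.2285,0.165],-63)"
```

```text
t 14.65 pos [ 0.5051 -0.2299  0.1705] yaw -3.21 tilt 0.02 q [-0.24  0.19  0.7   1.8  -0.13  1.2   0.44] F [-0.34  0.64 -3.75] T [0.03  0.083 0.015] w 0.18
shift [ 0.0027 -0.0047  0.0182] spin 0.3322
```

Risen 6 mm, more than the 3 mm play, at only 3.7 N (its weight), so it is through the slots. Lifting on slowly.

Request:
drive_tool(
  rows=[
    [[0, 0, -0.012, 0, 255], [0, 0, -0.024, 0, 255], [0, 0, -0.036, 0, 255], [0, 0, -0.048, 0, 255], [0, 0, -0.06, 0, 255], [0, 0, -0.075, 0, 255], [0, 0, -0.09, 0, 255], [0, 0, -0.09, 0, 255]],
  ],
)

```text
time: 15.65
position: [0.5054, -0.2297, 0.1978]
tool_rot: [3.14, -0.088, 0.002]
ft_force: [-0.6, -0.1, -4.8]
grip_width: 0.18
```

```bash
python3 -c "
from h import *
rel([.506,-.2285,0.165],-63)"
```

```text
t 15.65 pos [ 0.5054 -0.2297  0.1978] yaw -3.2 tilt 0.06 q [-0.25  0.16  0.7   1.77 -0.11  1.25  0.42] F [-0.57 -0.12 -4.77] T [-0.103  0.043  0.048] w 0.18
shift [ 0.0016 -0.0043  0.1092] spin 0.3322
```

Request:
drive_tool(
  rows=[
    [[0, 0, -0.02, 0, 255], [0, 0, -0.04, 0, 255], [0, 0, -0.06, 0, 255], [0, 0, -0.08, 0, 255], [0, 0, -0.1, 0, 255], [0, 0, -0.12, 0, 255], [0, 0, -0.14, 0, 255], [0, 0, -0.16, 0, 255], [0, 0, -0.16, 0, 255]],
  ],
)

```text
time: 16.77
position: [0.5055, -0.2298, 0.2459]
tool_rot: [3.14, -0.088, 0.002]
ft_force: [-0.3, -0.0, -3.7]
grip_width: 0.179
```

```bash
python3 -c "
from h import *
rel([.506,-.2285,0.165],-63);snap('scene','s5')
a=load('s5')['img'][100:320,130:350];cv2.imwrite('pics/c5.png',cv2.resize(a,(600,600)))"
```

```text
t 16.775 pos [ 0.5055 -0.2298  0.2459] yaw -3.2 tilt 0.07 q [-0.26  0.12  0.7   1.7  -0.08  1.35  0.4 ] F [-0.26 -0.02 -3.7 ] T [-0.071  0.053  0.014] w 0.179
shift [ 0.0013 -0.0044  0.2695] spin 0.3322
```

View pics/c5.png

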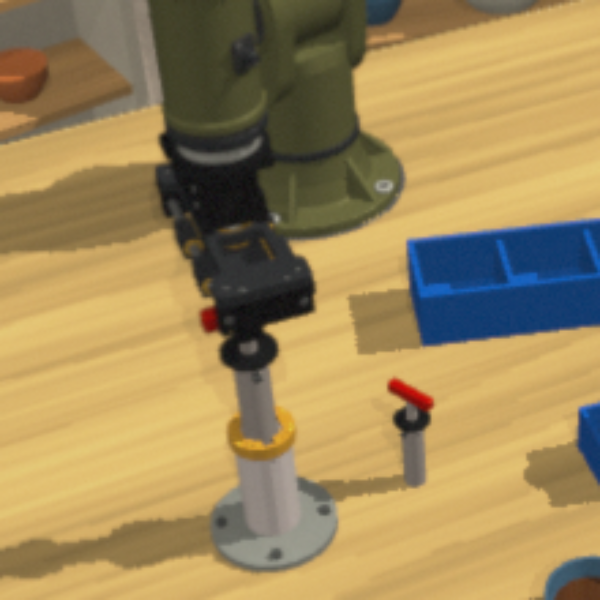

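Request:
drive_tool(
  rows=[
    [[0, 0, -0.02, 0, 255], [0, 0, -0.04, 0, 255], [0, 0, -0.06, 0, 255], [0, 0, -0.08, 0, 255], [0, 0, -0.1, 0, 255], [0, 0, -0.12, 0, 255], [0, 0, -0.14, 0, 255], [0, 0, -0.16, 0, 255], [0, 0, -0.18, 0, 255], [0, 0, -0.2, 0, 255], [0, 0, -0.2, 0, 255], [0, 0, -0.2, 0, 255]],
  ],
)

```text
time: 18.32
position: [0.505, -0.2296, 0.305]
tool_rot: [-3.14, 0.088, 0.001]
ft_force: [-0.0, -0.3, -4.6]
grip_width: 0.178
```

```bash
python3 -c "
from h import *
snap('scene','s6')
rel([.589,.175,0.305],-7)
a=load('s6')['img'][100:320,130:350];cv2.imwrite('pics/c6.png',cv2.resize(a,(600,600)))"
```

```text
t 18.375 pos [ 0.505  -0.2296  0.305 ] yaw -3.2 tilt 0.03 q [-0.27  0.1   0.71  1.61 -0.06  1.46  0.38] F [-0.41  0.03 -4.54] T [-0.111  0.029 -0.029] w 0.182
shift [ 0.2043 -1.3622 -0.    ] spin 0.0211
```

View pics/c6.png

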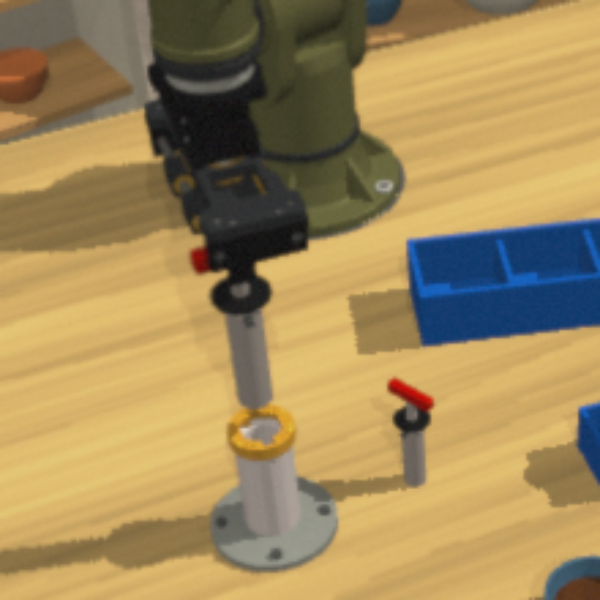

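Out of the collar, foot about 30 mm clear and upright. Moving toward the caddy and stopping short for a wrist look.

Request:
drive_tool(
  rows=[
    [[0.005, -0.03, 0, 0, 255], [0.01, -0.08, 0, 0, 255], [0.02, -0.16, 0, 0, 255], [0.04, -0.26, 0, 0, 255], [0.06, -0.36, 0, 0.004, 255], [0.08, -0.46, 0, 0.008, 255], [0.1, -0.56, 0, 0.012, 255], [0.12, -0.66, 0, 0.016, 255], [0.14, -0.76, 0, 0.02, 255], [0.16, -0.86, 0, 0.02, 255], [0.18, -0.92, 0, 0.02, 255], [0.2, -0.96, 0, 0.02, 255], [0.2, -0.96, 0, 0.02, 255], [0.2, -0.96, 0, 0.02, 255]],
  ],
)

```text
time: 20.12
position: [0.581, 0.0529, 0.3053]
tool_rot: [3.135, -0.19, -0.0]
ft_force: [-0.3, -0.3, -4.0]
grip_width: 0.178
```

```bash
python3 -c "
from h import *
snap('wrist','w7')
rel([.589,.175,0.305],-7)"
```

```text
t 20.175 pos [0.581  0.0528 0.3054] yaw -6.94 tilt 0.04 q [-0.56  0.16  0.49  1.53 -0.07  1.47 -0.19] F [-0.34 -0.48 -4.52] T [-0.177  0.03  -0.023] w 0.181
shift [-0.0227 -0.4075  0.001 ] spin 0.0004
```

View pics/w7.png

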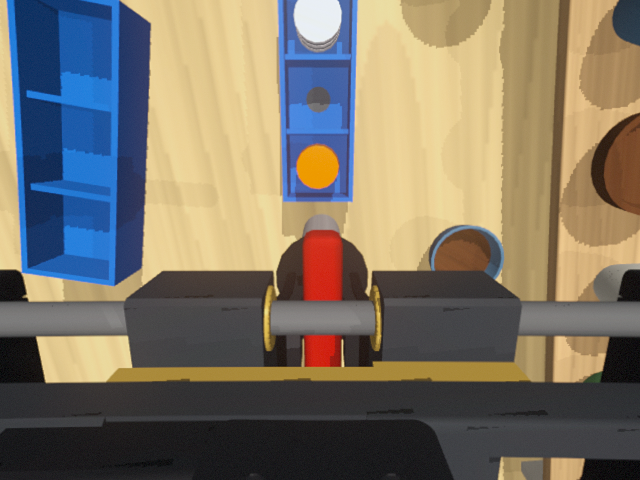

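The wrist view shows bay1 empty between the dividers at rows 56 and 131, drain disc at (318,98), jar lid at (318,166), and dies at (317,18).

```bash
python3 - <<'E'
from h import *
w=load('w7');b=load('top0')
print('disc',onz(w,318,98.5,.005))
p=[(282,55.5),(356,55.5),(281,131),(356,131)]
P=[onz(w,*q,.05) for q in p];print(np.round(P,4),np.mean(P,0))
bt=lambda x,y:(230+(x-400)/4-.4,195+y/4-.4)
print('top disc',onz(b,*bt(590,130),.005),tri([(w,318,98.5),(b,*bt(590,130))]))
rel([.589,.175,0.305],-7)
E
```

```text
disc [0.59149298 0.17442503 0.005     ]
[[0.5602 0.2134 0.05  ]
 [0.6344 0.2044 0.05  ]
 [0.5483 0.1417 0.05  ]
 [0.6275 0.1321 0.05  ]] [0.5925972  0.17289484 0.05      ]
top disc [0.59239967 0.17601054 0.005     ] (array([0.59148632, 0.17477611, 0.00868215]), [array([-0.1, -0.7]), array([0.2, 0. ])])
t 20.175 pos [0.581  0.0528 0.3054] yaw -6.94 tilt 0.04 q [-0.56  0.16  0.49  1.53 -0.07  1.47 -0.19] F [-0.34 -0.48 -4.52] T [-0.177  0.03  -0.023] w 0.181
shift [-0.0227 -0.4075  0.001 ] spin 0.0004
```

Request:
drive_tool(
  rows=[
    [[0, -0.03, 0, 0, 255], [0, -0.08, 0, 0, 255], [-0.005, -0.16, 0, 0, 255], [-0.01, -0.25, 0, 0, 255], [-0.015, -0.32, 0, 0, 255], [-0.016, -0.38, 0, 0, 255], [-0.016, -0.407, 0, 0, 255], [-0.016, -0.407, 0, 0, 255], [-0.016, -0.407, 0.05, 0, 255], [-0.016, -0.407, 0.12, 0, 255], [-0.016, -0.407, 0.2, 0, 255], [-0.016, -0.407, 0.25, 0, 255], [-0.016, -0.407, 0.27, 0, 255], [-0.016, -0.407, 0.27, 0, 255], [-0.016, -0.407, 0.27, 0, 255]],
  ],
)

```text
time: 22.05
position: [0.5914, 0.1765, 0.2253]
tool_rot: [-3.135, 0.186, -0.003]
ft_force: [0.3, 0.5, -4.0]
grip_width: 0.182
```

```bash
python3 -c "
from h import *
rel([.591,.1745,0.157],-7);snap('scene','s8');snap('top','t8')
a=load('s8')['img'][150:310,310:470];t=load('t8')['img'][150:310,200:360];cv2.imwrite('pics/c8.png',np.hstack([cv2.resize(a,(400,400)),cv2.resize(t,(400,400))]))"
```

```text
t 22.05 pos [0.5914 0.1765 0.2253] yaw -6.8 tilt 0.11 q [-0.67  0.26  0.41  1.57 -0.11  1.33 -0.37] F [ 0.29  0.47 -4.02] T [-0.104  0.038  0.061] w 0.182
shift [-0.0009  0.0069  0.2276] spin 0.0011
```

View pics/c8.png

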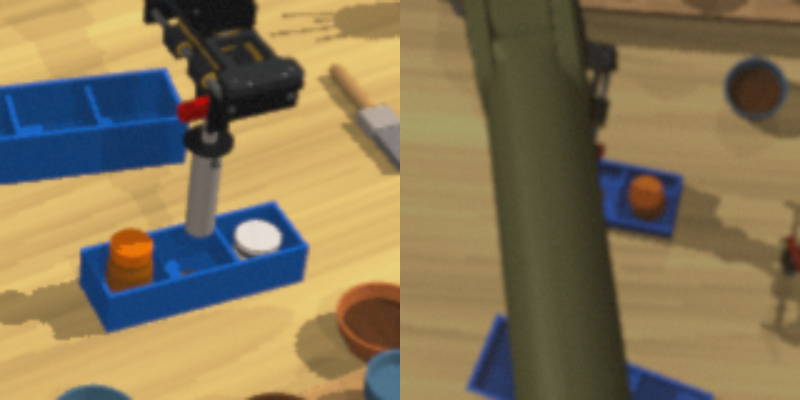

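The foot hangs over the middle bay between the jar and the dies. Descending.

Request:
drive_tool(
  rows=[
    [[0, 0.004, 0.03, 0, 255], [0, 0.006, 0.06, 0, 255], [0, 0.006, 0.09, 0, 255], [0, 0.006, 0.12, 0, 255], [0, 0.006, 0.15, 0, 255], [0, 0.006, 0.17, 0, 255], [0, 0.006, 0.19, 0, 255], [0, 0.006, 0.19, 0, 255]],
  ],
)

```text
time: 23.15
position: [0.5903, 0.1745, 0.1667]
tool_rot: [3.136, -0.186, -0.001]
ft_force: [-0.7, 0.1, -4.0]
grip_width: 0.178
```

```bash
python3 -c "
from h import *
rel([.591,.1745,0.155],-7);snap('scene','s9')
a=load('s9')['img'][150:310,310:470];cv2.imwrite('pics/c9.png',cv2.resize(a,(600,600)))"
```

```text
t 23.15 pos [0.5903 0.1745 0.1667] yaw -6.8 tilt 0.05 q [-0.66  0.3   0.4   1.65 -0.12  1.22 -0.35] F [-0.69  0.11 -4.04] T [-0.04   0.045  0.   ] w 0.178
shift [ 0.0024 -0.0002  0.0391] spin 0.0011
```

View pics/c9.png

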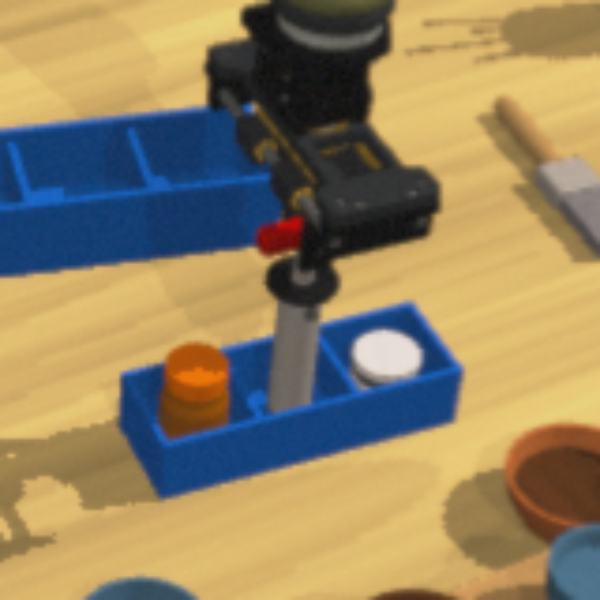

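```bash
python3 -c "
from h import *
d=load('s9')
for z in (.05,.115,.166): print(z,(proj(d,[.5903,.1745,z])-[310,150])*3.75)"
```

```text
0.05 [288.73746483 367.91294239]
0.115 [296.38326855 295.74401145]
0.166 [302.67027187 236.10959551]
```

The shaft's slope in the picture (0.104) matches the projected vertical (0.106), so it is upright. Slow final descent.

Request:
drive_tool(
  rows=[
    [[0.002, 0, 0.006, 0, 255], [0.002, 0, 0.012, 0, 255], [0.002, 0, 0.018, 0, 255], [0.002, 0, 0.024, 0, 255], [0.002, 0, 0.03, 0, 255], [0.002, 0, 0.03, 0, 255]],
  ],
)

```text
time: 23.95
position: [0.591, 0.1745, 0.158]
tool_rot: [3.136, -0.186, -0.001]
ft_force: [1.1, 0.2, -5.1]
grip_width: 0.18
```

```bash
python3 -c "
from h import *
rel([.591,.1745,0.155],-7)"
```

```text
t 23.95 pos [0.591  0.1745 0.158 ] yaw -6.8 tilt 0.02 q [-0.66  0.31  0.4   1.65 -0.13  1.21 -0.35] F [ 1.13  0.25 -5.12] T [-0.108  0.064  0.009] w 0.18
shift [-0.0001  0.0001  0.0101] spin 0.0011
```

Request:
drive_tool(
  rows=[
    [[0, 0, 0.003, 0, 255], [0, 0, 0.006, 0, 255], [0, 0, 0.006, 0, 255]],
  ],
)

```text
time: 24.32
position: [0.5911, 0.1745, 0.1564]
tool_rot: [-3.136, 0.186, 0.0]
ft_force: [0.3, 0.2, -3.8]
grip_width: 0.177
```

```bash
python3 -c "
from h import *
rel([.591,.1745,0.155],-7)"
```

```text
t 24.325 pos [0.5911 0.1745 0.1564] yaw -6.8 tilt 0.01 q [-0.66  0.31  0.4   1.66 -0.13  1.2  -0.35] F [ 0.33  0.19 -3.8 ] T [-0.113  0.067  0.067] w 0.177
shift [-0.0004  0.0001  0.0046] spin 0.0011
```

Request:
drive_tool(
  rows=[
    [[0, 0, 0.003, 0, 255], [0, 0, 0.005, 0, 255], [0, 0, 0.005, 0, 255]],
  ],
)

```text
time: 24.7
position: [0.5913, 0.1746, 0.1552]
tool_rot: [-3.136, 0.186, -0.0]
ft_force: [-0.6, 0.6, -4.1]
grip_width: 0.178
```

```bash
python3 -c "
from h import *
rel([.591,.1745,0.155],-7)"
```

```text
t 24.7 pos [0.5913 0.1746 0.1552] yaw -6.8 tilt 0.02 q [-0.66  0.31  0.4   1.66 -0.13  1.2  -0.35] F [-0.58  0.59 -4.09] T [-0.038  0.179 -0.036] w 0.178
shift [-0.0009  0.0004  0.0008] spin 0.0011
```

Request:
drive_tool(
  rows=[
    [[0, 0, 0.003, 0, 255], [0, 0, 0.003, 0, 255]],
  ],
)

```text
time: 24.95
position: [0.5917, 0.1747, 0.1552]
tool_rot: [-3.135, 0.186, -0.002]
ft_force: [-1.9, -0.2, 3.5]
grip_width: 0.18
```

```bash
python3 -c "
from h import *
rel([.591,.1745,0.155],-7)"
```

```text
t 24.95 pos [0.5917 0.1747 0.1552] yaw -6.8 tilt 0.09 q [-0.66  0.31  0.4   1.66 -0.13  1.2  -0.35] F [-1.93 -0.21  3.53] T [-0.154  0.423  0.   ] w 0.18
shift [-0.0023  0.001   0.0006] spin 0.0011
```

Fz went from -4 to +3.5 N at the expected height (TCP 0.155), so it stands on the floor. Holding briefly, then opening and looking.

Request:
drive_tool(
  rows=[
    [[0, 0, 0, 0, 255], [0, 0, -0.001, 0, 255], [0, 0, -0.001, 0, 190], [0, 0, -0.001, 0, 170], [0, 0, -0.001, 0, 120], [0, 0, -0.001, 0, 60], [0, 0, -0.001, 0, 0], [0, 0, -0.001, 0, 0], [0, 0, -0.001, 0, 0], [0, 0, -0.001, 0, 0]],
  ],
)

```text
time: 26.2
position: [0.5912, 0.1745, 0.1544]
tool_rot: [-3.136, 0.186, -0.0]
ft_force: [-1.2, -0.2, 0.8]
grip_width: 0.928
```

```bash
python3 -c "
from h import *
rel([.591,.1745,0.155],-7);snap('scene','s10')
a=load('s10')['img'][150:310,310:470];cv2.imwrite('pics/c10.png',cv2.resize(a,(600,600)))"
```

```text
t 26.2 pos [0.5912 0.1745 0.1544] yaw -6.8 tilt 0.01 q [-0.66  0.31  0.4   1.66 -0.13  1.2  -0.35] F [-1.18 -0.2   0.77] T [-0.089  0.053  0.024] w 0.928
shift [-0.0006  0.0002 -0.002 ] spin 0.0011
```

View pics/c10.png

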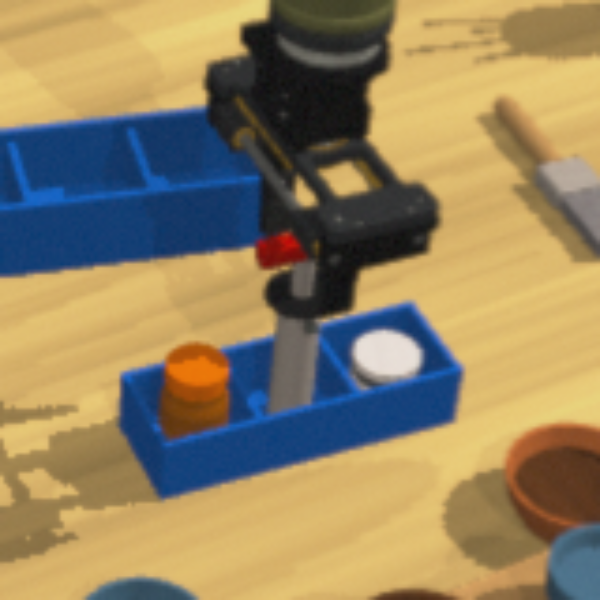

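It stands and the fingers are clear. Rising straight up, then back for a view.

Request:
drive_tool(
  rows=[
    [[0, 0, -0.02, 0, 0], [0, 0, -0.06, 0, 0], [0, 0, -0.12, 0, 0], [0, 0, -0.2, 0, 0], [0, 0, -0.3, 0, 0], [0, 0, -0.4, 0, 0], [0, 0.1, -0.45, 0, 0], [0, 0.25, -0.45, 0, 0], [0, 0.35, -0.45, 0, 0], [0, 0.35, -0.45, 0, 0], [0, 0.35, -0.45, 0, 0]],
  ],
)

```text
time: 27.62
position: [0.5789, 0.0715, 0.2902]
tool_rot: [-3.135, 0.185, -0.002]
ft_force: [0.7, 0.3, 0.2]
grip_width: 0.999
```

```bash
python3 -c "
from h import *
from m import handle
rel([.591,.1745,0.155],-7);snap('wrist','w11');snap('scene','s11')
w=load('w11');s=load('s11')
c,p,q,r=handle(w);print(c,p,q)
from m import *
h=s['img'].copy(); h[:,:300]=0;h[:,440:]=0;h[260:]=0
c2=handle(dict(img=h),260)[0];print(c2, tri([(w,*c),(s,*c2)]))
cv2.imwrite('pics/c11.png',np.hstack([cv2.resize(w['img'],(400,400)),cv2.resize(s['img'][150:310,310:470],(400,400))]))"
```

```text
t 27.625 pos [0.5789 0.0715 0.2902] yaw -6.74 tilt 0.1 q [-0.58  0.16  0.47  1.56 -0.07  1.44 -0.22] F [0.66 0.32 0.23] T [-0.074  0.068  0.028] w 0.999
shift [-0.0007 -0.3449  0.4513] spin 0.0014
[320.39729556 105.59175789] [320.5  58. ] [320.5 145. ]
[390.91428571 214.69714286] (array([0.59156308, 0.17057069, 0.16281474]), [array([ 2. , -4.6]), array([-1.4,  0. ])])
```

View pics/c11.png

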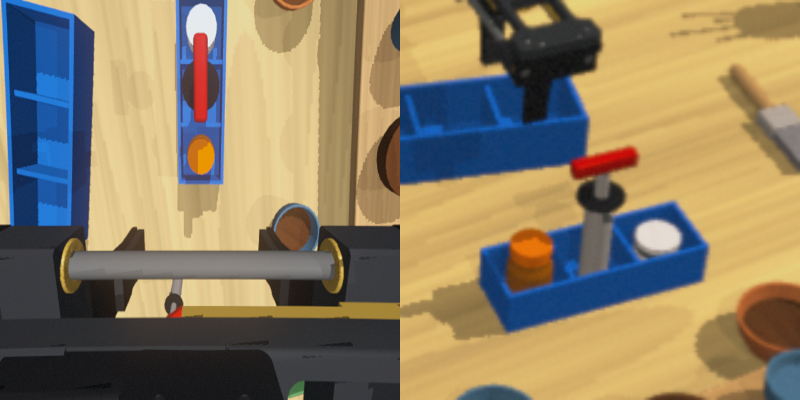

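View pics/s11.png

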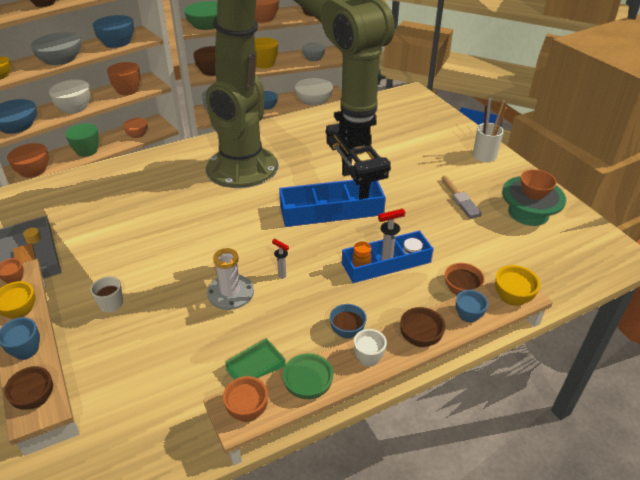

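The scene picture shows the plunger standing upright in the middle bay (handle at (391,215)), with jar, dies, pots and brush in place and the gripper clear. Handing in.

```bash
python3 -c "
from h import *
print(ctrl.close_job())"
```

```text
the job is handed in; nothing more can be done
None
```

The plunger now stands upright in the caddy's empty middle compartment, released, and I handed the job in after about 28 s of robot time. No verdict was reported.

- **Unlocking:** I turned the handle anticlockwise in small steps until the stop showed clearly, about 63° round at 0.38 N·m. I then eased it back about 3° from the contact point.
- **Drawing out:** It slid straight up with a wrist force of 3.7–4.8 N, about its own weight.
- **Setting down:** The vertical force changed from -4 to +3.5 N at the expected floor height, and I held it there before opening the fingers.

**Last checks:**
- The pictures show the plunger upright, the gripper clear of it, and the jar, dies, pots and brush apparently where they were; I judged those by eye.
- Before I let go, the shaft's slope in the picture matched the projected vertical (0.104 against 0.106).
- **One disagreement:** the final two-view measurement of the handle gave (0.592, 0.171, 0.163), up to 4.6 px off between the views. That is about 4 mm from the bay centre I measured, (0.591, 0.1745), and well inside the 25 mm allowed.

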